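# Run the phone disinfecting cabinet by hand

## Task

Close the clear sash of the phone disinfecting cabinet fully by its handle, then turn the spring-return wing dial on the timer box clockwise past its first two clicks to the third. Keep holding the dial there: the lamps only run while it is held, so finish with the gripper still holding the dial at the third click and do not let go. Leave the round fan knob and the other things on the table alone.

Things in the scene. Friction and masses are not known exactly. Their poses are not given: they have to be found in the camera images.
- cabinet: Grey metal cabinet, 300 mm wide (its y), 170 mm high, reaching 220 mm back (+x) from its open front, fixed to the table. Origin on the table under the middle of the sash; its -x faces the robot. Two aluminium sash guides 290 mm high, 30 x 16 mm, stand at y = +-142 mm. It stands at differing places and yaws.
- sash_handle (a point): Centre of the sash's handle: level round steel bar, 12 mm thick, 132 mm long along the cabinet's y, on two 12 mm posts at y = +-60 mm, (this point has the cabinet's axes), straight above the sash (clear panel in an aluminium frame 12 mm thick) with 36 mm free below the bar. 225 mm above the table when shut, plus the sash joint's value. Nothing stands near it in front, behind or above.
- sash (a joint): Height of the sash above fully shut, in m: 0 = shut on the sill, up to 0.110 raised. Starts between 0.05 and 0.10. It stays where it is left; moving it takes about 3 N downwards and 13 N upwards, a little more when fast. Hard stop at 0.
- timer: Timer box, grey, 120 x 120 mm, 60 mm high, fixed to the table to the left or right in front of the cabinet, with a wing dial on its top (the other box has a plain round knob). Origin on the table under its centre, which is also the dial's upright axis; yaw varies. Marks on its top show the rest position and the three clicks.
- dial_grip (a point): On the dial's upright axis, 94 mm above the table, where to grip. Dial: black disc 56 mm across, top at 68 mm, with an upright wing 54 mm long, 14 mm thick, top at 102 mm, white line on its pointing half. The point turns with it: x along the wing to the pointing end, y across. At rest it points 0.6 rad anticlockwise (from above) of the timer's x axis, at the third click 0.6 rad clockwise.
- dial (a joint): Angle of the wing dial in rad: 0 at rest, growing clockwise from above. Clicks (detents) at 0.4, 0.8 and 1.2, stop at 1.3. A spring turns it back to 0 from any click when let go; its torque grows from 0.09 N m at rest to 0.16 N m at the third click, the clicks add or take up to 0.08 N m.
- fan_box: Fan control box, the same grey box as the timer (120 x 120 x 60 mm), fixed, on the other side. Origin on the table under its centre. Not to be used.
- fan_knob (a joint): Angle in rad of the plain round black knob (38 mm across, 22 mm high) on the fan control box; starts anywhere from -1 to 1 and must stay as it is.
- fan_mark (a point): Point on the rim of the fan knob, 19 mm from its axis, 82 mm above the table: the end of its white line. It moves when the knob is turned.
- phone: Loose phone with a paper tag, 146 x 70 x 9 mm, lying on the table; bystander. Origin at the centre of its underside.
- pen_cup: Black open cup, 76 mm across, 90 mm high; loose bystander. Origin at the centre of its underside.
- card_tray: Open cardboard tray, 160 x 200 x 70 mm; loose bystander. Origin at the centre of its underside.
Things that resemble listed ones, but are neither listed nor needed, are in the scene too. What is shaped like the timer but orange or yellow is not meant.

How it is judged:
By the outcome, as a careful person would: the job done as asked, in the order asked, and still so for the second after the job is handed in, while the arm keeps its last pose, push and grip.
It also fails if it takes over 43 s, if anything falls off the work surface, if the arm or the gripper's body presses on something with over 40 N, if the wrist force passes 120 N, or if a joint passes its speed limit or range.

## Robot

A 7-joint arm with a two-finger parallel gripper is mounted at the origin on the work surface. World frame = base frame: x ahead of the robot, y to its left, z up, the work surface at z = 0. Lengths are in m, angles in rad, forces in N, time in s.
With the tool pointing down it reaches from about 0.35 to 0.9 m from the base axis. Payload 8.1 kg.
Tool frame: the origin (TCP) lies on the centre line of the jaws, within the pads' length; the fingertips stand 17 mm ahead of it and the grasp point (between the pads) lies 2 mm behind it; z points along the fingers, y is the direction in which the jaws open and shut (so a half turn about z gives the same grasp; the last joint's range is limited). The gripper opens to 92 mm and grips with 3 to 60 N. Pads are 19 mm wide; open, the fingers measure 130 mm over their backs; the gripper's body (75 mm by 190 mm) begins 47 mm behind the grasp point.
Start: joints at [-1.234, 0.434, 0.025, 1.573, -0.012, 1.134, -0.075], TCP at [0.266, 0.566, 0.244] pointing down, gripper open.
Joint ranges: [-2.62, 2.62], [-0.44, 2.09], [-1.27, 1.32], [0.08, 2.57], [-1.32, 4.46], [0.12, 2], [-2.74, 2.74]. Speed limits (rad/s): [2.22, 2.22, 3.01, 3.01, 3.14, 3.14, 3.14].

## Interface

Orientations are given as a rotation vector (axis times angle).
In Python, from cell import arm gives the robot as it stands.
- The arm moves only by the shell command python3 -m creep 'ROWS' [FORCE]. ROWS is JSON, a list that holds one entry, the list of rows, each a list of 7 numbers: the shift along the world's x, y, z in cm, then the turn, a rotation vector about the world's x, y, z in degrees, then the opening, from -1 (shut) to 1 (fully open), so that 0 is half open. In form: [[[tx, ty, tz, ax, ay, az, jaw], ...]]. A call has 1 to 5 rows; each row is the pose to reach, as a shift and turn from the pose commanded when the call began; what a row does not reach only later rows make up. A row lasts 1/10 s, in which the tool goes at most 50 mm and 8.59 degrees, less where a joint would pass 70% of its speed; a pose out of reach is approached as far as the arm can. A call with a gripper value outside its range is refused whole. The fingers move at their own pace and stop on an object; FORCE is the grip in N (left out, the last holds). Time passes only in rows, so rows that repeat a pose let the fingers close. It gives the time, the measured TCP pose, the force and the opening at its end, in the units of the state.
- arm.observe(): the state, without advancing time (a new reading comes with each control period).
- arm.get_image(name): name is "scene" or "top" or "wrist"; returns the picture (420x560x3 uint8, red, green, blue); there is no depth.
- arm.camera_model(name): a dict with "vfov" (degrees; the focal length in pixels is half the picture's height over the tangent of half this angle, whatever the lens; pixels are square), "cx", "cy" (the principal point, pixels), "cam_to_world" (4x4, takes a point from camera to world coordinates); the wrist camera has in their place "T_tool_cam" (4x4, takes a point from camera to tool coordinates, whose origin is the TCP and whose axes are the flange's). Camera axes: x right, y down, z forward; pixel columns grow to the right and rows downward; lengths in m; the calibration is good to about 2 mm. A picture is of the moment at which its call begins: read the wrist's pose just before it. camera_model takes no time and is no camera call.
- arm.sign_off(): hands the job in, once; it reports no verdict.
The state is a dict: "clock": time; "joints": joint angles; "dq": joint speeds; "joint_efforts": joint torques, N m; "position": TCP position; "ee_rot": TCP orientation; "force": force on the tool from outside, world axes, zero at the start; "ft_torque": the same for the moment, N m; "width": opening from 0.0 (shut) to 1.0 (fully open).
Only numpy, scipy, OpenCV 4.12 (cv2) and the standard library are available. Lean on these libraries where they do the work, as an engineer would, in place of code of your own. Each camera call takes 0.05 s, during which the arm holds its last target.

## Working session

There is one attempt and no reset: what is moved stays moved. The work goes in short steps, Python scripts to look and compute and a shell command to move; the robot and the scene stay as the last step left them, time stands still between calls to the robot, and variables do not carry over. Pictures are saved under pics/ and viewed, and the job is handed in when it is done.

```bash
mkdir -p pics; ls; python3 - <<'E'
from cell import arm
import cv2
s=arm.observe();print(s)
for n in ["scene","top"]:
    cv2.imwrite(f"pics/{n}0.png",arm.get_image(n)[:,:,::-1]); m=arm.camera_model(n);print(n,m)
print(arm.camera_model("wrist"))
E
```

```text
pics
{'clock': 0.0, 'joints': array([-1.23361926,  0.43528303,  0.02500009,  1.5741152 , -0.01161533,
        1.13400938, -0.07510369]), 'dq': array([ 0.0006181 ,  0.00037207,  0.00093627,  0.00045169, -0.00018563,
       -0.00022775,  0.00068253]), 'joint_efforts': array([-4.52731610e-04, -6.67864537e+01,  9.84599032e-01, -3.14461005e+01,
       -6.06590370e-02,  4.26345645e-02,  1.65691072e-04]), 'position': array([0.26593355, 0.56504728, 0.24290097]), 'ee_rot': array([-6.85359886e-01, -3.06569997e+00,  2.60018260e-03]), 'force': array([-0.73438539,  0.97257554,  0.88573023]), 'ft_torque': array([-0.00767297, -0.01658627,  0.04190357]), 'width': 0.9988532247140911}
scene {'vfov': 42.95973913179317, 'cx': 290.349366779322, 'cy': 214.5620775371606, 'cam_to_world': array([[-0.84845981,  0.43689983, -0.29872144,  0.88094817],
       [ 0.52925306,  0.70324025, -0.47470448,  0.65654379],
       [ 0.00267464, -0.56086691, -0.82790166,  1.36684177],
       [ 0.        ,  0.        ,  0.        ,  1.        ]])}
top {'vfov': 44.197990556085024, 'cx': 275.525972718149, 'cy': 196.6396047178661, 'cam_to_world': array([[ 0.01273262, -0.99408667,  0.10784054,  0.2169769 ],
       [-0.99978842, -0.01439918, -0.0146893 , -0.00691756],
       [ 0.01615525, -0.10763069, -0.99405968,  1.93837887],
       [ 0.        ,  0.        ,  0.        ,  1.        ]])}
{'vfov': 68.04483652257133, 'cx': 277.550024429409, 'cy': 208.74427449880415, 'T_tool_cam': array([[ 4.39708303e-04, -9.62157101e-01, -2.72494990e-01,
         7.35737590e-02],
       [ 9.99999903e-01,  4.23272399e-04,  1.19098395e-04,
        -5.04141221e-04],
       [ 7.48242244e-07, -2.72495016e-01,  9.62157194e-01,
        -1.42067557e-01],
       [ 0.00000000e+00,  0.00000000e+00,  0.00000000e+00,
         1.00000000e+00]])}
```

View pics/scene0.png

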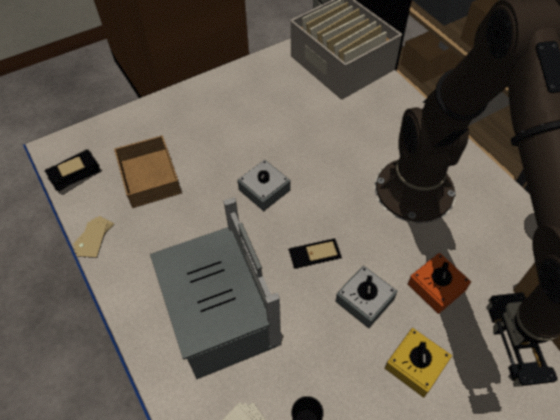

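View pics/top0.png

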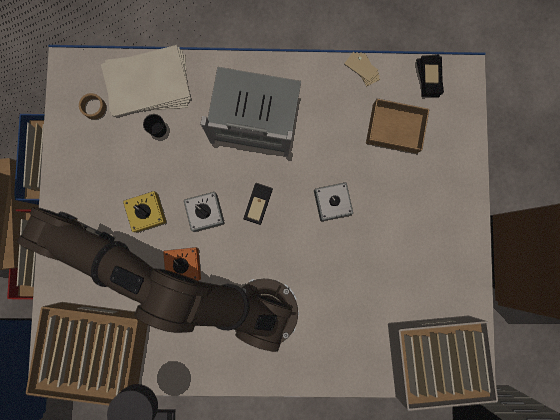

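The scene shows four candidate boxes (top-view pixels):
- Grey box with a wing dial at (203,211).
- Grey box with a round knob at (334,201), which is the fan.
- Yellow box at (144,211), a decoy.
- Orange box at (182,264), a decoy.

The grey wing-dial box fits the timer. I'll confirm it in an enlarged crop.

```bash
cat > h.py <<'E'
import numpy as np,cv2
from cell import arm
def f(m): return 210/np.tan(np.radians(m["vfov"]/2))
def ray(n,uv,T=None):
    m=arm.camera_model(n); T=m["cam_to_world"] if T is None else T
    d=np.array([(uv[0]-m["cx"])/f(m),(uv[1]-m["cy"])/f(m),1]); return T[:3,3],T[:3,:3]@d
def plane(n,uv,z,T=None):
    o,d=ray(n,uv,T); return o+d*(z-o[2])/d[2]
def proj(n,p,T=None):
    m=arm.camera_model(n); T=m["cam_to_world"] if T is None else T
    c=T[:3,:3].T@(np.array(p)-T[:3,3]); return c[:2]/c[2]*f(m)+[m["cx"],m["cy"]]
E
python3 - <<'E'
import cv2,numpy as np
t=cv2.imread("pics/top0.png");s=cv2.imread("pics/scene0.png")
a=cv2.resize(t[180:240,170:250],(400,300),interpolation=2)
b=cv2.resize(t[60:165,195:310],(400,365),interpolation=2)[:300]
c=cv2.resize(s[260:330,330:400],(400,400),interpolation=2)[:300]
d=cv2.resize(s[190:350,190:300],(400,582),interpolation=2)[:300]
cv2.imwrite("pics/crop.png",np.vstack([np.hstack([a,b]),np.hstack([c,d])]))
E
```

```text
(no output)
```

View pics/crop.png

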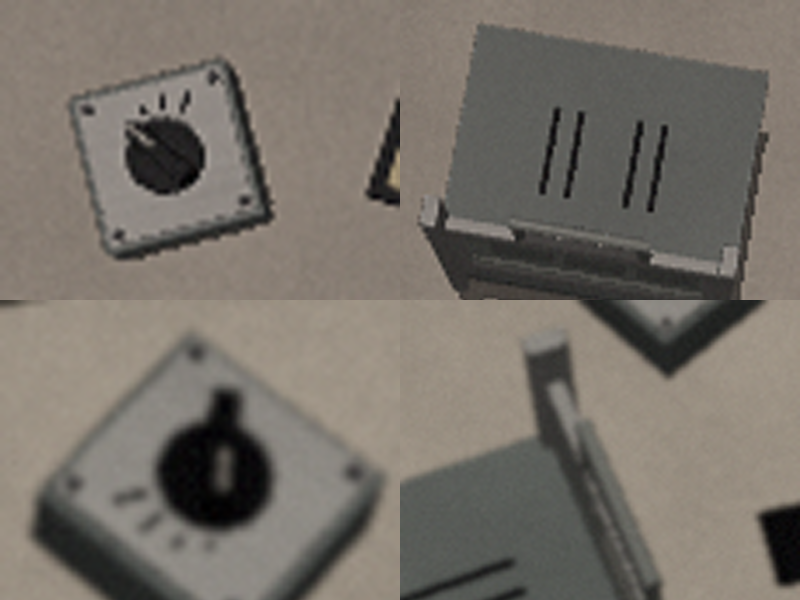

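Timer confirmed: it's grey, has a wing dial with a white line, and shows the marks. Next I'll enlarge the sash and handle.

```bash
python3 - <<'E'
import cv2,numpy as np
t=cv2.imread("pics/top0.png");s=cv2.imread("pics/scene0.png")
g=lambda im:np.clip(im.astype(float)*1.6,0,255).astype(np.uint8)
a=cv2.resize(g(t[110:160,198:298]),(800,400),interpolation=cv2.INTER_CUBIC)
cv2.imwrite("pics/c1.png",a)
b=cv2.resize(g(s[195:355,215:295]),(300,600),interpolation=cv2.INTER_CUBIC)
b=cv2.resize(g(s[195:345,215:295]),(320,600),interpolation=cv2.INTER_CUBIC)
cv2.imwrite("pics/c2.png",b)
E
```

```text
(no output)
```

View pics/c1.png

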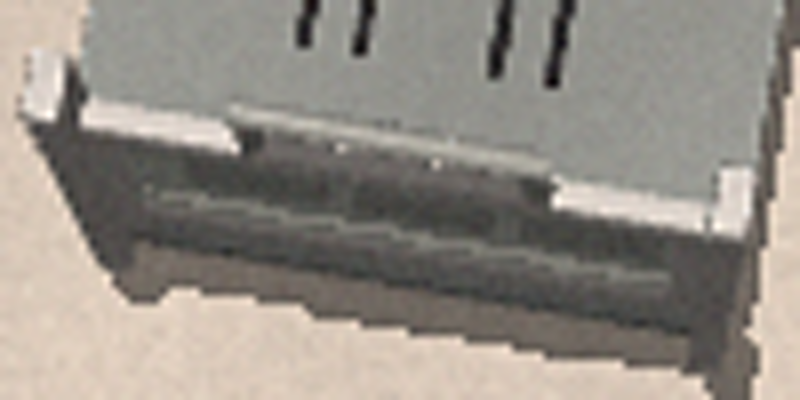

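View pics/c2.png

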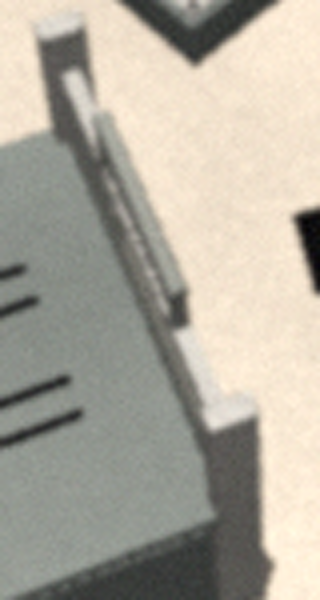

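The top crop shows guide tops at (203.4,121) and (289.9,135.4), and bar ends near (227,123.8) and (266.8,130.6). In the scene view the bar ends are near (241.5,224) and (260,268). I'll work out positions from these.

```bash
python3 - <<'E'
from h import *
gL=plane("top",(203.4,121.0),.29);gR=plane("top",(289.9,135.4),.29)
print("guides top",gL,gR,np.linalg.norm(gL-gR)); d=gL-gR;print("mid",(gL+gR)/2,"yaw",np.degrees(np.arctan2(-d[0],d[1])))
gL=plane("scene",(215+228/4,195+412/4),.29);gR=plane("scene",(215+62/4,195+27/4),.29)
print("guides scene",gL,gR,np.linalg.norm(gL-gR)); d=gL-gR;print("mid",(gL+gR)/2,"yaw",np.degrees(np.arctan2(-d[0],d[1])))
def tri(a,b):
    o1,d1=ray("top",a);o2,d2=ray("scene",b)
    A=np.array([d1,-d2]).T; t=np.linalg.lstsq(A,o2-o1,rcond=None)[0]
    p,q=o1+t[0]*d1,o2+t[1]*d2; return (p+q)/2,np.linalg.norm(p-q)
L=tri((227.2,124),(260,267.5));R=tri((266.7,131),(241.5,224))
print("handle",L,R,np.linalg.norm(L[0]-R[0]),(L[0]+R[0])/2)
pix=np.array([(72,98),(228,60),(270,214),(115,255)])/5+[170,180]
P=np.array([plane("top",p,.06) for p in pix]);print(P, P.mean(0)); 
for i in range(4): e=P[(i+1)%4]-P[i];print(np.linalg.norm(e),np.degrees(np.arctan2(e[1],e[0])))
print("disc top",plane("top",(203.2,211),.068)); c=(330+215/400*70,260+175/400*70);print("disc scene",plane("scene",c,.068),c)
pix=[(72,98),(221,58)]
w=[plane("top",np.array(p)/5+[170,180],z)[:2] for p,z in [((130,126),.102),((166,155),.095)]];print("wing ang",np.degrees(np.arctan2(*(w[0]-w[1])[::-1])))
print("fan",plane("top",(334.5,201),.082))
E
```

```text
guides top [0.6396743  0.20631125 0.29      ] [ 0.59661231 -0.07543426  0.29      ] 0.2850173109097887
mid [0.61814331 0.06543849 0.29      ] yaw -8.689839654817474
guides scene [0.64429105 0.20619415 0.29      ] [ 0.59802702 -0.0716395   0.29      ] 0.2816591795308631
mid [0.62115903 0.06727733 0.29      ] yaw -9.453979051744783
handle (array([0.62973624, 0.12856573, 0.2946025 ]), np.float64(0.00031348534826662985)) (array([0.6083534 , 0.00089765, 0.29242922]), np.float64(0.002491877874945626)) 0.12946462428436503 [0.61904482 0.06473169 0.29351586]
[[0.4051063  0.29697598 0.06      ]
 [0.43461751 0.1842927  0.06      ]
 [0.32259272 0.15104235 0.06      ]
 [0.29138968 0.26233351 0.06      ]] [0.36342655 0.22366113 0.06      ]
0.1164836229122199 -75.32412006452059
0.11685519870221113 -163.4684567414383
0.11558266499733326 105.66206733420279
0.11887628184450905 16.94276053573368
disc top [0.36382511 0.22652605 0.068     ]
disc scene [0.36666852 0.23025085 0.068     ] (367.625, 290.625)
wing ang 51.93762803968928
fan [ 0.40560347 -0.2476997   0.082     ]
```

```bash
python3 - <<'E'
from h import *
from scipy.spatial.transform import Rotation as R
s=arm.observe();M=R.from_rotvec(s["ee_rot"]).as_matrix();print(M.round(3))
y=np.degrees(np.arctan2(M[1,1],M[0,1]));print("jaw yaw",y,"x yaw",np.degrees(np.arctan2(M[1,0],M[0,0])))
print("needed for handle -9:", (-9-y+90)%180-90, "for wing", (141-y+90)%180-90)
E
```

```text
[[-0.905  0.426 -0.   ]
 [ 0.426  0.905 -0.001]
 [-0.    -0.001 -1.   ]]
jaw yaw 64.79570545448439 x yaw 154.79571547976536
needed for handle -9: -73.79570545448439 for wing 76.20429454551561
```

```bash
python3 -m creep '[[[3,-4,4,0,0,-8,1],[6,-8,8,0,0,-16,1],[9,-12,12,0,0,-24,1],[12,-16,15,0,0,-32,1],[15,-20,16,0,0,-40,1]]]' 25
```

```text
clock: 0.6
position: [0.3894, 0.4011, 0.3867]
ee_rot: [-1.698, -2.643, -0.003]
force: [2.0, 0.4, -0.3]
width: 1.0
```

```bash
python3 -m creep '[[[4,-6,0,0,0,-8,1],[7,-11,0,0,0,-16,1],[10,-16,0,0,0,-24,1],[13,-21,0,0,0,-30,1],[15,-25,0,0,0,-34,1]]]'; python3 -m creep '[[[0,0,0,0,0,0,1],[0,0,0,0,0,0,1]]]'; python3 - <<'E'
from h import *
from scipy.spatial.transform import Rotation as R
s=arm.observe();M=R.from_rotvec(s["ee_rot"]).as_matrix();print(s["position"],np.degrees(np.arctan2(M[1,1],M[0,1])),s["joints"],M[:,2])
im=arm.get_image("wrist");cv2.imwrite("pics/w1.png",im[:,:,::-1])
np.save("w1.npy",np.r_[s["position"],s["ee_rot"]])
E
```

```text
clock: 1.1
position: [0.5193, 0.1865, 0.3846]
ee_rot: [-2.396, -2.031, 0.0]
force: [0.9, -0.1, -0.9]
width: 0.996
clock: 1.3
position: [0.5191, 0.187, 0.3846]
ee_rot: [-2.395, -2.033, 0.001]
force: [-0.1, 0.5, 1.1]
width: 1.001
[0.51907028 0.18703878 0.38455464] -9.356595193245711 [-0.80078504  0.23272402  0.46290772  1.54719789 -0.10487696  1.38692835
 -0.49271308] [-4.61636134e-04 -2.40054929e-04 -9.99999865e-01]
```

View pics/w1.png

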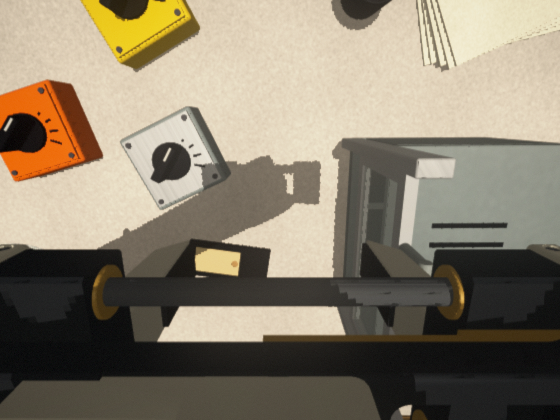

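The wrist view shows the timer's top face around (172,158) and the left guide top near (435,168). I'll enlarge the timer.

```bash
python3 - <<'E'
import cv2
t=cv2.imread("pics/w1.png")
cv2.imwrite("pics/c3.png",cv2.resize(t[98:218,110:240],(780,600)[:2] if 0 else (650,600),interpolation=cv2.INTER_CUBIC))
cv2.imwrite("pics/c4.png",cv2.resize(t[130:230,330:470],(700,500),interpolation=cv2.INTER_CUBIC))
E
```

```text
(no output)
```

View pics/c3.png

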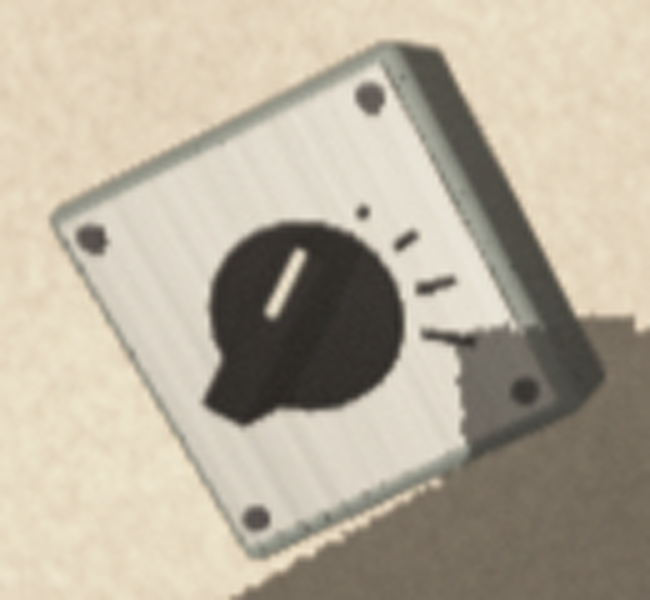

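View pics/c4.png

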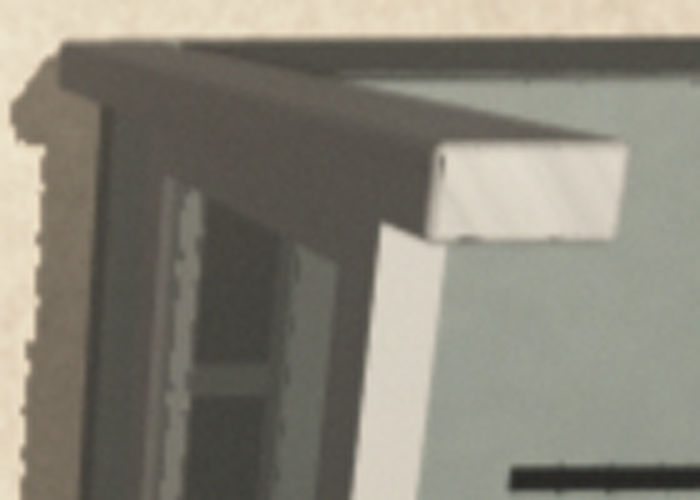

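The four screws, the disc and the guide-top corners are all clear, so I'll compute from them.

```bash
cat >> h.py <<'E'
from scipy.spatial.transform import Rotation as Ro
def wT(v):
    T=np.eye(4);T[:3,3]=v[:3];T[:3,:3]=Ro.from_rotvec(v[3:6]).as_matrix(); return T@arm.camera_model("wrist")["T_tool_cam"]
E
python3 - <<'E'
from h import *
T=wT(np.load("w1.npy"))
W=lambda p,z,o:plane("wrist",np.array(p)/5+o,z,T)
o=[110,98]
S=np.array([W(p,.061,o) for p in [(92,239),(370,98),(525,390),(256,518)]]);print(S,S.mean(0))
for i in range(4): e=S[(i+1)%4]-S[i];print(np.linalg.norm(e),np.degrees(np.arctan2(e[1],e[0])))
c=S.mean(0)
for p in [(363,212),(405,240),(436,286),(447,338)]: q=W(p,.06,o)-c;print("mark",np.degrees(np.arctan2(q[1],q[0])))
print("disc", W((307,315),.068,o))
a=W((303,253),.102,o);b=W((270,318),.102,o);print("line",a,b,np.degrees(np.arctan2(*(a-b)[[1,0]])), np.degrees(np.arctan2(*(a-c)[[1,0]])))
o=[330,130];G=np.array([W(p,.29,o) for p in [(435,143),(628,143),(612,240),(428,240)]]);print(G,G.mean(0))
for i in range(4): e=G[(i+1)%4]-G[i];print(np.linalg.norm(e),np.degrees(np.arctan2(e[1],e[0])))
E
```

```text
[[0.30792675 0.2593845  0.061     ]
 [0.39840621 0.2848899  0.061     ]
 [0.4240427  0.19485091 0.061     ]
 [0.3332779  0.16925336 0.061     ]] [0.36591339 0.22709467 0.061     ]
0.09400562566262748 15.742698579285594
0.09361757537343954 -74.10694412190975
0.0943052631162106 -164.2504522998229
0.09362854179571097 105.70967602673244
mark 50.27238261204711
mark 27.576012275372236
mark 3.6155039551799675
mark -19.042124030672046
disc [0.36724402 0.22794506 0.068     ]
line [0.38253798 0.24658686 0.102     ] [0.36922846 0.23110534 0.102     ] 49.31422142578735 49.539646675208814
[[0.63013292 0.2147564  0.29      ]
 [0.6589015  0.21003267 0.29      ]
 [0.65635845 0.19542894 0.29      ]
 [0.62845862 0.20000821 0.29      ]] [0.64346287 0.20505656 0.29      ]
0.029153819353165345 -9.32463138485112
0.014823493678720788 -99.87827603613339
0.02827313896591175 170.6790082848403
0.014842928286899664 83.52317961435963
```

The measurements agree:
- **Timer:** (0.366, 0.227), yaw 15.8°, with the wing at 50° at rest and −18.6° at the third click.
- **Handle:** about (0.620, 0.065, 0.293), with the cabinet yaw at −9.3°.

Next I'll move over the handle.

```bash
python3 -m creep '[[[3,-4,0,0,0,0,1],[6,-8,0,0,0,0,1],[10.1,-12.2,0,0,0,0,1],[10.1,-12.2,0,0,0,0,1],[10.1,-12.2,0,0,0,0,1]]]'; python3 - <<'E'
from h import *
s=arm.observe();M=Ro.from_rotvec(s["ee_rot"]).as_matrix();print(s["position"],np.degrees(np.arctan2(M[1,1],M[0,1])),s["force"])
v=np.r_[s["position"],s["ee_rot"]];np.save("w2.npy",v)
cv2.imwrite("pics/w2.png",arm.get_image("wrist")[:,:,::-1])
cv2.imwrite("pics/s2.png",arm.get_image("scene")[:,:,::-1])
E
```

```text
clock: 1.85
position: [0.6202, 0.0663, 0.3839]
ee_rot: [-2.393, -2.035, 0.002]
force: [0.1, 0.5, 0.3]
width: 0.998
[0.62020618 0.06628637 0.38392216] -9.233265872473057 [0.12646926 0.53971803 0.34706923]
```

View pics/w2.png

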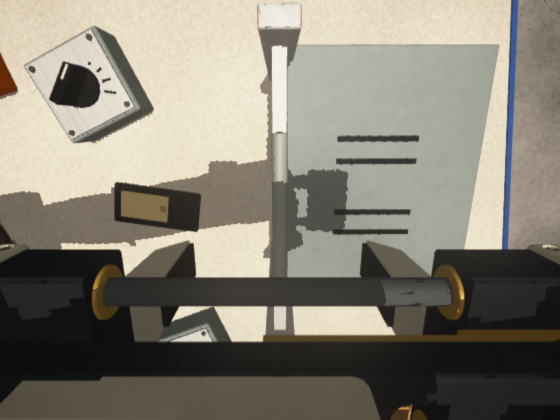

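View pics/s2.png

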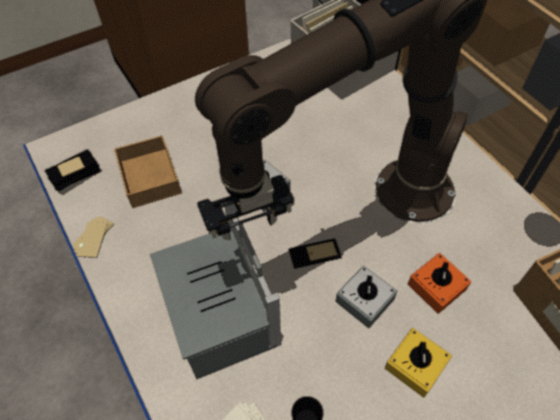

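The bar runs down column 279, midway between the fingers, with its far end at row 133. I'll descend and grip it.

```bash
python3 -m creep '[[[0,0,-3,0,0,0,1],[0,0,-6,0,0,0,1],[0,0,-9.2,0,0,0,1],[0,0,-9.2,0,0,0,1],[0,0,-9.2,0,0,0,0]]]' 25; python3 -m creep '[[[0,0,0,0,0,0,-1],[0,0,0,0,0,0,-1],[0,0,0,0,0,0,-1],[0,0,0,0,0,0,-1],[0,0,0,0,0,0,-1]]]' 25; python3 -m creep '[[[0,0,0,0,0,0,-1],[0,0,0,0,0,0,-1],[0,0,0,0,0,0,-1],[0,0,0,0,0,0,-1],[0,0,0,0,0,0,-1]]]' 25
```

```text
clock: 2.45
position: [0.6192, 0.0684, 0.2936]
ee_rot: [-2.389, -2.039, -0.0]
force: [0.4, -0.2, 1.6]
width: 0.954
clock: 2.95
position: [0.6199, 0.0663, 0.2931]
ee_rot: [2.393, 2.036, 0.001]
force: [-0.9, -0.4, 0.0]
width: 0.524
clock: 3.45
position: [0.6216, 0.066, 0.2929]
ee_rot: [2.39, 2.034, 0.004]
force: [8.0, -1.9, -3.5]
width: 0.12
```

Width 0.12 is about 11 mm, so the bar is gripped. Pulling it down.

```bash
python3 -m creep '[[[0,0,-1,0,0,0,-1],[0,0,-2,0,0,0,-1],[0,0,-3,0,0,0,-1],[0,0,-4,0,0,0,-1],[0,0,-5,0,0,0,-1]]]' 25; python3 -m creep '[[[0,0,-0.5,0,0,0,-1],[0,0,-1,0,0,0,-1],[0,0,-1.4,0,0,0,-1],[0,0,-1.4,0,0,0,-1]]]' 25
```

```text
clock: 3.95
position: [0.6216, 0.066, 0.243]
ee_rot: [2.39, 2.034, 0.005]
force: [6.9, -0.3, 3.4]
width: 0.119
clock: 4.35
position: [0.6216, 0.066, 0.2285]
ee_rot: [2.39, 2.034, 0.004]
force: [9.4, -1.3, -4.4]
width: 0.122
```

```bash
python3 -m creep '[[[0,0,-0.15,0,0,0,-1],[0,0,-0.3,0,0,0,-1],[0,0,-0.3,0,0,0,-1]]]'; python3 -m creep '[[[0,0,-0.15,0,0,0,-1],[0,0,-0.3,0,0,0,-1],[0,0,-0.3,0,0,0,-1]]]';python3 -m creep '[[[0,0,-0.15,0,0,0,-1],[0,0,-0.3,0,0,0,-1],[0,0,-0.3,0,0,0,-1]]]'
```

```text
clock: 4.65
position: [0.6216, 0.066, 0.226]
ee_rot: [2.39, 2.034, 0.004]
force: [8.4, -0.1, 0.5]
width: 0.117
clock: 4.95
position: [0.6216, 0.066, 0.2246]
ee_rot: [2.391, 2.034, 0.006]
force: [2.4, -0.7, 15.0]
width: 0.121
clock: 5.25
position: [0.6217, 0.0661, 0.2234]
ee_rot: [2.391, 2.034, 0.009]
force: [-4.0, -0.9, 28.7]
width: 0.123
```

The hard stop is at z of about 0.2245, with force rising to 29 N. I'll ease off, open the gripper and rise.

```bash
python3 -m creep '[[[0,0,0.2,0,0,0,-1],[0,0,0.2,0,0,0,0],[0,0,0.2,0,0,0,1],[0,0,0.2,0,0,0,1],[0,0,0.2,0,0,0,1]]]';python3 -m creep '[[[0,0,0,0,0,0,1],[0,0,0,0,0,0,1],[0,0,0,0,0,0,1]]]'; python3 -m creep '[[[0,0,3,0,0,0,1],[0,0,7,0,0,0,1],[-2,2,11,0,0,0,1],[-4,4,12,0,0,0,1],[-7,7,12,0,0,8,1]]]' ; python3 - <<'E'
from h import *
s=arm.observe();print(s["position"],s["force"],s["joints"])
for n in ["scene","top","wrist"]: cv2.imwrite(f"pics/{n}3.png",arm.get_image(n)[:,:,::-1])
s=cv2.imread("pics/scene3.png")
cv2.imwrite("pics/c5.png",cv2.resize(np.clip(s[195:345,215:295]*1.6,0,255).astype(np.uint8),(320,600),interpolation=cv2.INTER_CUBIC))
E
```

```text
clock: 5.75
position: [0.6191, 0.0664, 0.221]
ee_rot: [-2.392, -2.036, 0.002]
force: [0.8, 1.1, 0.0]
width: 0.421
clock: 6.05
position: [0.6197, 0.0663, 0.2217]
ee_rot: [-2.392, -2.036, 0.0]
force: [-0.8, -0.6, 0.5]
width: 0.679
clock: 6.55
position: [0.551, 0.1354, 0.3441]
ee_rot: [2.245, 2.193, 0.006]
force: [-0.0, 0.7, -1.3]
width: 0.996
[0.55095855 0.13540414 0.3441494 ] [-0.03500144  0.72049523 -1.32950817] [-0.69495922  0.27834607  0.47718743  1.59125717 -0.13063488  1.29920431
 -0.22259997]
```

View pics/c5.png

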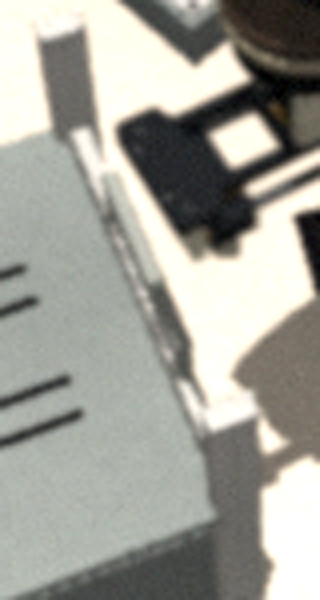

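View pics/top3.png

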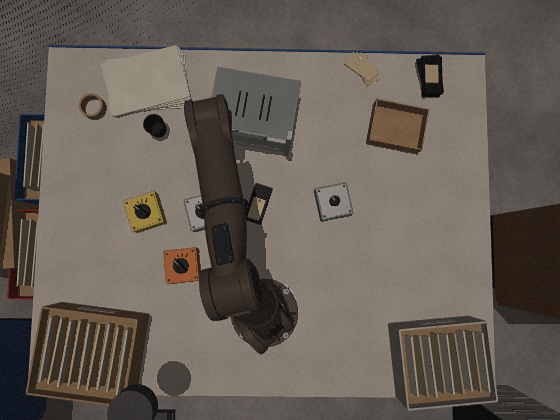

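```bash
python3 - <<'E'
from h import *
y=np.radians(-9.3)
for z in (.225,.235):
  for k in (.066,-.066):
    p=[.6205-k*np.sin(y),.065+k*np.cos(y),z+.006]; print(z,(proj("scene",p)-[215,195])*4)
E
```

```text
0.225 [183.74689948 344.44630587]
0.225 [108.35007993 169.21059244]
0.235 [183.01719807 336.67228911]
0.235 [107.18677463 160.74174164]
```

The observed bar ends in the crop, (185,345) and (105,170), match the prediction for a shut sash. Now I'll go to the dial and turn the jaw to yaw 140°.

```bash
python3 -m creep '[[[-4,2,0,0,0,8,1],[-8,4,0,0,0,16,1],[-11,6,-2,0,0,24,1],[-15,8,-4,0,0,32,1],[-18.5,9.2,-6,0,0,40,1]]]' 50
python3 -m creep '[[[0,0,-1,0,0,8,1],[0,0,-2,0,0,16,1],[0,0,-3,0,0,24,1],[0,0,-4,0,0,32,1],[0,0,-5,0,0,40,1]]]'
python3 -m creep '[[[0,0,0,0,0,8,1],[0,0,0,0,0,16,1],[0,0,0,0,0,24,1],[0,0,0,0,0,32,1],[0,0,0,0,0,40,1]]]'; python3 - <<'E'
from h import *
s=arm.observe();M=Ro.from_rotvec(s["ee_rot"]).as_matrix();print(s["position"],np.degrees(np.arctan2(M[1,1],M[0,1])),s["joints"],M[:,2])
E
```

```text
clock: 7.2
position: [0.3636, 0.229, 0.2812]
ee_rot: [1.351, 2.836, 0.001]
force: [-0.8, 0.5, -0.3]
width: 0.998
clock: 7.7
position: [0.3655, 0.2277, 0.2313]
ee_rot: [0.302, 3.127, -0.0]
force: [-0.1, -0.6, -0.1]
width: 1.0
clock: 8.2
position: [0.3655, 0.2276, 0.2317]
ee_rot: [0.786, -3.042, 0.0]
force: [-0.6, 0.3, -0.2]
width: 1.002
[0.36554338 0.22763939 0.23165378] 118.97557085379599 [-0.80109347  0.12624595  0.13386044  2.04289672 -0.0201052   0.97390494
  1.41953532] [-8.15965244e-05 -2.89403199e-04 -9.99999955e-01]
```

```bash
python3 -m creep '[[[0,0,-1,0,0,8,1],[0,0,-2,0,0,16,1],[0,0,-3,0,0,21.2,1],[0,0,-3,0,0,21.2,1],[0,0,-3,0,0,21.2,1]]]'; python3 - <<'E'
from h import *
s=arm.observe();M=Ro.from_rotvec(s["ee_rot"]).as_matrix();print(s["position"],np.degrees(np.arctan2(M[1,1],M[0,1])))
v=np.r_[s["position"],s["ee_rot"]]
cv2.imwrite("pics/w4.png",arm.get_image("wrist")[:,:,::-1])
for k in (-.027,0,.027):
  a=np.radians(50.2);print(proj("wrist",[.366+k*np.cos(a),.227+k*np.sin(a),.102],wT(v)))
E
```

```text
clock: 8.7
position: [0.3653, 0.2278, 0.2019]
ee_rot: [1.321, -2.85, 0.0]
force: [0.0, -0.7, 0.2]
width: 0.999
[0.36525124 0.22782816 0.20185156] 139.7334655512511
[275.82800399 182.33071904]
[276.13392537 215.04973615]
[276.42255478 245.91933667]
```

View pics/w4.png

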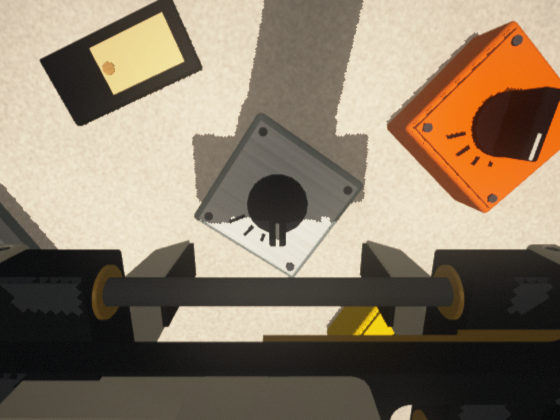

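The dial disc is at (277,203), the white line is at column 278 and vertical, and the wing tip is near row 245 (predicted 246). That's aligned, so I'll descend and grip.

```bash
python3 -m creep '[[[0,-0.1,-3,0,0,0.5,1],[0.1,-0.1,-6,0,0,0.5,1],[0.1,-0.1,-9,0,0,0.5,1],[0.1,-0.1,-11,0,0,0.5,1],[0.1,-0.1,-11,0,0,0.5,0.3]]]' 50;  python3 -m creep '[[[0,0,0,0,0,0,-1],[0,0,0,0,0,0,-1],[0,0,0,0,0,0,-1],[0,0,0,0,0,0,-1],[0,0,0,0,0,0,-1]]]' 50; python3 -m creep '[[[0,0,0,0,0,0,-1],[0,0,0,0,0,0,-1],[0,0,0,0,0,0,-1],[0,0,0,0,0,0,-1]]]' 50; python3 - <<'E'
from h import *
s=arm.observe();M=Ro.from_rotvec(s["ee_rot"]).as_matrix();print(s["position"],np.degrees(np.arctan2(M[1,1],M[0,1])),s["force"],s["ft_torque"],s["joints"][6],s["width"])
E
```

```text
clock: 9.25
position: [0.365, 0.2265, 0.0903]
ee_rot: [1.336, -2.84, 0.002]
force: [-0.1, 0.3, 0.4]
width: 0.954
clock: 9.75
position: [0.366, 0.2275, 0.0923]
ee_rot: [-1.34, 2.841, 0.0]
force: [0.0, 0.1, -0.6]
width: 0.527
clock: 10.15
position: [0.3658, 0.2273, 0.0918]
ee_rot: [1.34, -2.841, -0.0]
force: [-1.1, -0.2, 0.0]
width: 0.177
[0.36577459 0.22728744 0.09177914] 140.49474265015962 [-1.05515272 -0.18573855  0.03264308] [ 0.03722226  0.06842138 -0.02850522] 1.8205800760985307 0.1773844508874436
```

```bash
python3 -m creep '[[[0,0,0,0,0,0,-1],[0,0,0,0,0,0,-1],[0,0,0,0,0,0,-1]]]' 50; python3 -m creep '[[[0,0,0,0,0,-5,-1],[0,0,0,0,0,-10,-1],[0,0,0,0,0,-15,-1],[0,0,0,0,0,-20,-1],[0,0,0,0,0,-25,-1]]]' 50; python3 - <<'E'
from h import *
s=arm.observe();M=Ro.from_rotvec(s["ee_rot"]).as_matrix();print(s["position"],np.degrees(np.arctan2(M[1,1],M[0,1])),s["force"],s["ft_torque"],s["joints"][6],s["width"])
E
```

```text
clock: 10.45
position: [0.3656, 0.2274, 0.0918]
ee_rot: [1.34, -2.841, -0.0]
force: [-1.7, 0.4, 0.2]
width: 0.151
clock: 10.95
position: [0.3654, 0.2277, 0.0918]
ee_rot: [0.689, -3.065, -0.001]
force: [-1.7, 1.5, 0.2]
width: 0.149
[0.36541668 0.2277201  0.0917838 ] 115.35110864114026 [-1.74473741  1.53325867  0.23027651] [0.59534938 0.48855874 0.12069963] 1.4545533241732074 0.1491968730923628
```

```bash
python3 -m creep '[[[0,0,0,0,0,-5,-1],[0,0,0,0,0,-10,-1],[0,0,0,0,0,-15,-1],[0,0,0,0,0,-20,-1],[0,0,0,0,0,-25,-1]]]' 50;python3 -m creep '[[[0,0,0,0,0,-5,-1],[0,0,0,0,0,-10,-1],[0,0,0,0,0,-15,-1],[0,0,0,0,0,-19,-1],[0,0,0,0,0,-19,-1]]]' 50; python3 - <<'E'
from h import *
s=arm.observe();M=Ro.from_rotvec(s["ee_rot"]).as_matrix();print(s["position"],np.degrees(np.arctan2(M[1,1],M[0,1])),s["force"],s["ft_torque"],s["joints"],s["width"])
for n in ["scene","wrist"]: cv2.imwrite(f"pics/{n}5.png",arm.get_image(n)[:,:,::-1])
E
```

```text
clock: 11.45
position: [0.3653, 0.2281, 0.0918]
ee_rot: [0.01, -3.141, -0.001]
force: [-2.0, 3.5, -1.3]
width: 0.147
clock: 11.95
position: [0.3654, 0.2284, 0.0918]
ee_rot: [-0.505, -3.1, -0.001]
force: [-2.7, 4.8, -2.5]
width: 0.152
[0.36537353 0.22842683 0.09178438] 71.49643318065799 [-2.73024033  4.8130909  -2.511267  ] [1.15748448 0.47071554 0.14956313] [-1.00066908  0.35285049  0.4014688   2.22591314 -0.24206059  0.60226591
  0.82695717] 0.15185255492988214
```

View pics/wrist5.png

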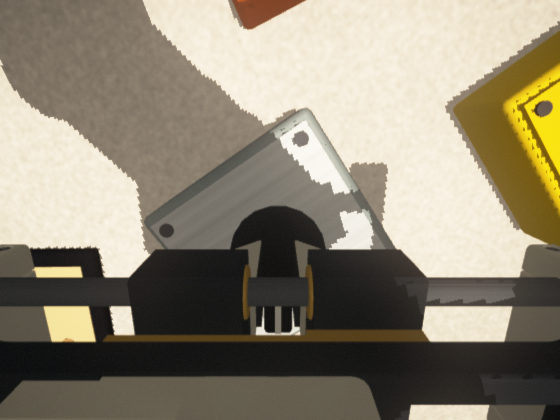

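View pics/scene5.png

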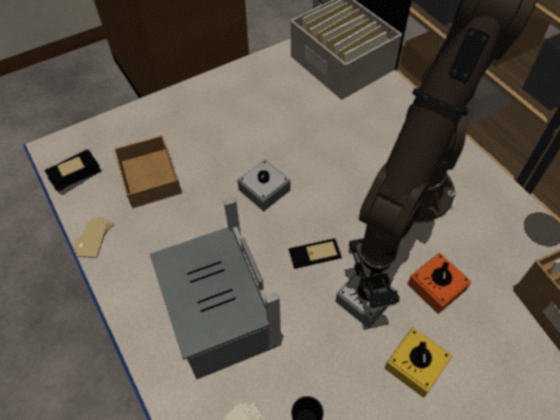

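The wrist view shows the wing gripped between the pads, around (280,290). I'll enlarge it to check for lag.

```bash
python3 - <<'E'
import cv2,numpy as np
t=cv2.imread("pics/wrist5.png")
cv2.imwrite("pics/c6.png",cv2.resize(np.clip(t[195:345,205:355]*1.8,0,255).astype(np.uint8),(600,600),interpolation=cv2.INTER_CUBIC))
E
```

```text
(no output)
```

View pics/c6.png

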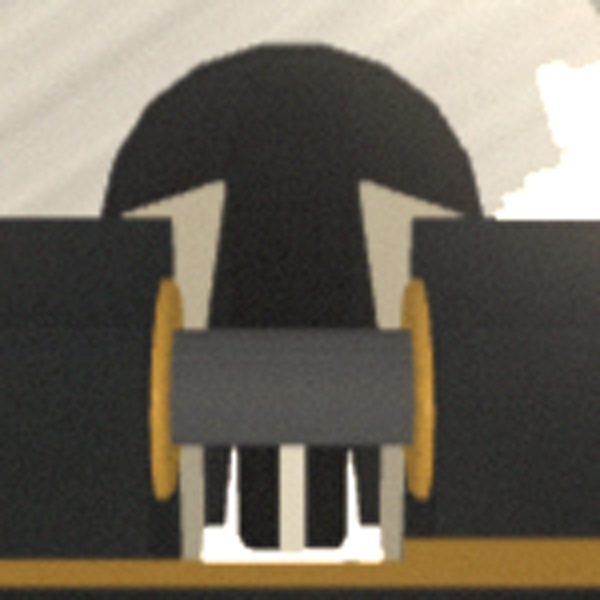

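The white line sits at crop x=291 (expected 290) and is vertical, so the dial follows the tool with no lag. It's at about 68.7° (1.20 rad). I'll nudge it 1° for margin against spring-back, hold, and check that it's steady.

```bash
python3 -m creep '[[[0,0,0,0,0,-1,-1],[0,0,0,0,0,-1,-1],[0,0,0,0,0,-1,-1],[0,0,0,0,0,-1,-1],[0,0,0,0,0,-1,-1]]]' 50;python3 -m creep '[[[0,0,0,0,0,0,-1],[0,0,0,0,0,0,-1],[0,0,0,0,0,0,-1],[0,0,0,0,0,0,-1],[0,0,0,0,0,0,-1]]]' 50; python3 - <<'E'
from h import *
s=arm.observe();M=Ro.from_rotvec(s["ee_rot"]).as_matrix();print(s["position"],np.degrees(np.arctan2(M[1,1],M[0,1])),s["force"],s["ft_torque"],s["width"])
cv2.imwrite("pics/top6.png",arm.get_image("top")[:,:,::-1])
t=arm.get_image("wrist")[:,:,::-1]
a=cv2.resize(np.clip(t[195:345,205:355]*1.8,0,255).astype(np.uint8),(400,400),interpolation=2)
sc=arm.get_image("scene")[:,:,::-1]
b=cv2.resize(np.clip(sc[195:345,215:295]*1.6,0,255).astype(np.uint8),(320,600),interpolation=cv2.INTER_CUBIC)
cv2.imwrite("pics/c7.png",np.hstack([np.vstack([a,np.zeros((200,400,3),np.uint8)]),b]))
E
```

```text
clock: 12.55
position: [0.3654, 0.2284, 0.0918]
ee_rot: [-0.528, -3.097, -0.001]
force: [-1.4, 5.5, -2.5]
width: 0.147
clock: 13.05
position: [0.3654, 0.2284, 0.0918]
ee_rot: [-0.527, -3.097, -0.001]
force: [-1.7, 5.4, -2.1]
width: 0.151
[0.36539877 0.22844367 0.091797  ] 70.6660774809024 [-1.67915093  5.36347446 -2.13058394] [1.25883953 0.50875744 0.12058582] 0.15073479531535272
```

View pics/c7.png

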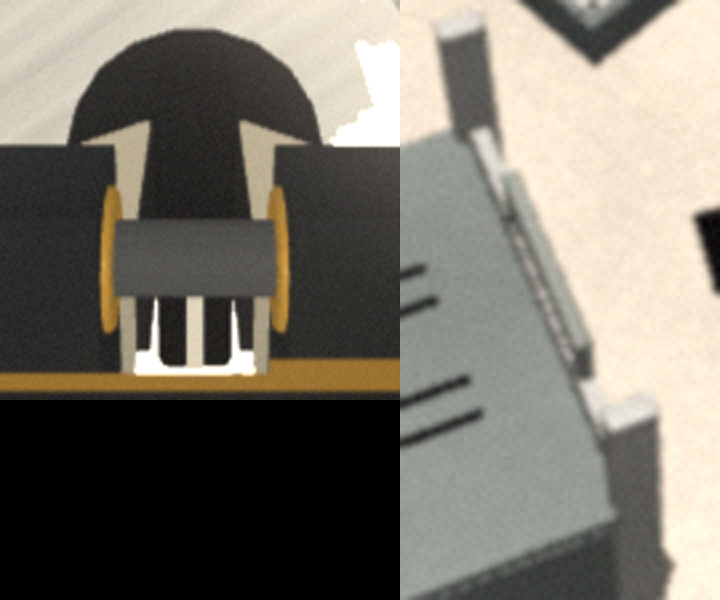

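View pics/top6.png

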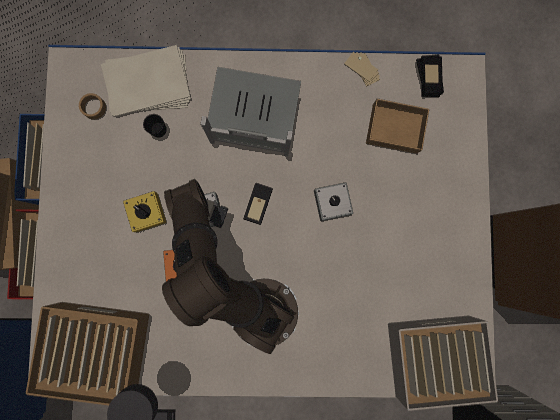

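The unobstructed bar ends, (110,172) and (186,346), match the shut prediction of (108,169) and (184,344). The dial is held steady with the white line centred, and the bystanders haven't moved.

```bash
python3 -c "
from cell import arm
print(arm.sign_off())"
```

```text
the job is handed in; nothing more can be done
None
```

I closed the sash by its handle, then turned the wing dial clockwise to the third click. I handed the job in at about 13 s of the 43 s allowed, with the gripper still holding the dial.

- **Sash:** I gripped the bar and pulled it down until it hit the hard stop. That was at a TCP height of about 0.2245 m, with the force rising to 29 N. Afterwards, the bar ends in the scene camera were within about 3 pixels of the enlarged crop (under 1 mm of sash height) of the predicted shut position.
- **Dial:** The tool turned 69.8°, about 1.22 rad, against a third click at 1.20 and a stop at 1.3. The white line stayed parallel to and centred between the pads, so there was no visible slip. The reading stayed steady over the last 0.5 s, with about 0.12 N m of spring torque and a 50 N grip set.
- **Everything else:** In the last top view, the fan knob, phone, cup and tray looked unmoved. I judged this by eye and did not measure it.

No check failed or disagreed. I read the dial angle from the tool and camera, not from a dial sensor, so it could be off by about 1°.

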